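# Turn the inspection mirror until the camera sees the ring's stone, and hold it

## Task

Move the white-capped jar out of the way, so that it no longer stands between the mirror and the ring on its little stand, and leave it standing upright on the bench. Then take the orange lever pin of the sprung mirror and turn the mirror until the ring's red stone appears in the middle of the mirror as the small bench camera on the rail sees it; the program finishes while still holding the lever there, because the mirror springs back if let go. Leave the other things on the bench where they are.

Things in the scene. Friction and masses are not known exactly. Their poses are not given: they have to be found in the camera images.
- rig: Fixed inspection rig: aluminium rail 50 x 220 x 8 mm lying on the bench, with a small black camera on it, 54 mm high. Origin on the bench surface exactly below the mirror's pivot axis; the rail runs along its y axis from y = -45 to +175 mm; the camera stands at y = +100 to +163 mm and looks along -y at the mirror. z is up.
- mirror: Upright mirror, 52 x 52 mm, black frame; centre 38 mm above the bench. Pivots about a vertical axis through the middle of its face. Origin on that axis at bench height; x: normal of the reflecting face; z up. Rests at a stop, facing 80 degrees anticlockwise (from above) of the direction to the camera; turns only clockwise, up to 1.1 rad; spring 0.15 N m at the stop, +0.25 N m per rad.
- lever_pin (a point): Upright orange round pin, 10 mm in diameter, from 71 to 118 mm above the bench, on a steel arm that reaches out from the mirror's top edge along the mirror's +y, 60 mm from the pivot axis. This point is on the pin's axis, 15 mm below its top, and moves with the mirror.
- camera_lens (a point): Centre of the camera's front lens, 38 mm above the bench, 100 mm from the mirror's pivot.
- sight (a point): No visible thing: a frame at the middle of the mirror's face, 38 mm above the bench, whose x axis always points along the camera's line of sight after its reflection in the mirror (z up). It turns twice as far as the mirror. The stone is in the middle of the camera's view of the mirror when it lies on this x axis.
- stone (a point): Centre of the red ball-shaped stone, 16 mm in diameter, 38 mm above the bench, on top of a brass ring held by a dark steel stand (base 44 mm in diameter, 46 mm high over all) that is fixed to the bench. 160 to 210 mm from the mirror.
- jar: Loose glass jar with a white cap, 48 mm in diameter, 52 mm high, about 85 g. Origin at the centre of its underside, z up. At the start it stands on the bench 70 to 85 mm from the mirror, between the mirror and the stone. The bench is free on the camera's side of the line from mirror to stone, up to 150 mm in front of the rail; close on the mirror's other side stands a fixed vice, 106 mm high.
- ring_box: Bystander: dark ring box, 56 x 54 x 42 mm, behind the mirror. Origin at the centre of its underside.
- tape: Bystander: roll of masking tape, 91 mm in diameter, 24 mm high, lying flat. Origin at the centre of its underside.
- clamp: Bystander: wooden ring clamp, 148 mm long, 28 mm thick, lying. Origin under its middle, long axis y.
- charcoal_block: Bystander: black block bound with wire, 60 x 100 x 28 mm. Origin at the centre of its underside.
- wax_lump: Bystander: yellow lump of wax, 41 x 50 x 19 mm. Origin at the centre of its underside.
Mind the look-alikes: they are no part of the job. What is shaped like the jar but turquoise is not meant.

How it is judged:
By the outcome, as a careful person would: the job done as asked, in the order asked, and still so for the second after the job is handed in, while the arm keeps its last pose, push and grip.
It also fails if it takes over 48 s, if anything falls off the work surface, if the arm or the gripper's body presses on something with over 40 N, if the wrist force passes 120 N, or if a joint passes its speed limit or range.

## Robot

A 7-joint arm with a two-finger parallel gripper is mounted at the origin on a cart in front of the work surface, level with it; the furniture and walls round the work are solid. World frame = base frame: x ahead of the robot, y to its left, z up, the work surface at z = 0. Lengths are in mm, angles in degrees, forces in N, time in s.
With the tool pointing down it reaches from about 425 to 925 mm from the base axis. Payload 6.8 kg.
Tool frame: the origin (TCP) lies at the very end of the fingers, on their centre line; the grasp point (between the pads) lies 19 mm behind it (tcp_to_grasp is the distance from the TCP to the grasp point, in mm); z points along the fingers, y is the line along which they close (so a half turn about z gives the same grasp; the last joint's range is limited). The gripper opens to 88 mm and grips with 3 to 60 N. Pads are 20 mm wide; open, the fingers measure 115 mm over their backs; the gripper's body (75 mm by 178 mm) begins 61 mm behind the grasp point.
Start: joints at [-6.194, 27.33, 1.283, 89.118, -0.659, 63.558, -4.761], TCP at [675.017, 0.007, 222.664] pointing down, gripper open.
Joint ranges: [-169.35, 169.35], [-19.33, 120.38], [-80.79, 83.38], [13.8, 139.57], [-78.32, 258.32], [9.67, 109.79], [-169.56, 169.56]. Speed limits (degrees/s): [136.94, 136.94, 180, 180, 180, 180, 180].

## Interface

Orientations are given as [roll, pitch, yaw] about the fixed x, y, z axes, in that order (R = Rz(yaw) Ry(pitch) Rx(roll)).
In Python, from station import read_state, read_camera, sign_off, tcp_to_grasp gives the robot as it stands.
- The arm moves only by the shell command python3 -m jog 'ROWS' [OPENING]. ROWS is JSON, a list of rows, each an object of numbers: "dx", "dy", "dz": the shift along the tool's x, y, z in cm; "wx", "wy", "wz": the turn, a rotation vector about the tool's x, y, z in degrees. In form: [{"dx": .., "dy": .., "dz": .., "wx": .., "wy": .., "wz": ..}, ...]. A call has 1 to 10 rows; each row shifts and turns the commanded pose from where the row before left it, along the tool's axes as they then stand; what a row does not reach is not made up. A row lasts 1/12 s, in which the tool goes at most 41.7 mm and 7.16 degrees, less where a joint would pass 70% of its speed; a pose out of reach is approached as far as the arm can. A call is refused whole if a number of a shift passes 4.17 or a number of a turn 7.16, either way. A call with a gripper value outside its range is refused whole. OPENING is the opening in per cent of the stroke, from 0 (shut) to 100 (fully open), set as the call begins (- or left out, the last holds). The fingers move at their own pace and stop on an object; the grip force is fixed at half the most. Time passes only in rows, so rows that do not move let the fingers close. It gives the time, the measured TCP pose, the force, the opening and the grip force at its end, in the units of the state.
- read_state(): the state, without advancing time (a new reading comes with each control period).
- read_camera(name): name is "scene" or "side" or "wrist"; returns a dict with "img" (384x512x3 uint8, red, green, blue), "intrinsics" (3x3 intrinsics, pixels), "origin" and "attitude" of the camera in the world. Camera axes: x right, y up, looking along -z (the intrinsics and any distortion apply to the point x, -y, -z); pixel columns grow to the right and rows downward; lengths in mm; the calibration is good to about 2 mm. A picture is of the moment at which its call begins. There is no depth.
- sign_off(): hands the job in; it is judged then, once.
The state is a dict: "time": time; "joints": joint angles; "qd": joint speeds; "joint_efforts": joint torques, N m; "tcp_pos": TCP position; "orientation": TCP orientation; "contact_force": force on the tool from outside, world axes, zero at the start; "ft_torque": the same for the moment, N m; "opening": finger opening in mm; "gripper_force": force on a finger pad.
Only numpy, scipy, OpenCV 4.12 (cv2) and the standard library are available. Lean on these libraries where they do the work, as an engineer would, in place of code of your own. Each camera call takes 0.05 s, during which the arm holds its last target. There are 200 camera calls.

## Working session

There is one attempt and no reset: what is moved stays moved. The work goes in short steps, Python scripts to look and compute and a shell command to move; the robot and the scene stay as the last step left them, time stands still between calls to the robot, and variables do not carry over. Pictures are saved under pics/ and viewed, at most 10 in all, crops included, and the job is handed in when it is done.

```bash
mkdir -p pics; cat > h.py <<'E'
import numpy as np, cv2
from station import *
from scipy.spatial.transform import Rotation as R
def Rm(a):
    a=np.array(a,float)
    return a if a.shape==(3,3) else R.from_euler('xyz',a,degrees=True).as_matrix()
def save(n,f):
    c=read_camera(n); cv2.imwrite(f,c['img'][:,:,::-1]); np.savez(f+'.npz',img=c['img'],K=c['intrinsics'],o=c['origin'],A=Rm(c['attitude'])); return c
def load(f): return np.load(f+'.npz')
def ray(c,u,v):
    K=c['K']; d=np.array([(u-K[0,2])/K[0,0],-(v-K[1,2])/K[1,1],-1]); d=c['A']@d; return c['o'],d
def onz(c,u,v,z):
    o,d=ray(c,u,v); return o+d*(z-o[2])/d[2]
def proj(c,p):
    q=c['A'].T@(np.array(p)-c['o']); K=c['K']; return K[0,0]*q[0]/-q[2]+K[0,2],K[1,1]*-q[1]/-q[2]+K[1,2]
E
python3 - <<'E'
from h import *
a=[save(n,f'pics/{n}0.png') for n in('scene','side','wrist')]
for c in a: print({k:(v if k!='img' else 0) for k,v in c.items()})
m=np.hstack([c['img'] for c in a[:2]])
E
ls pics
```

```text
{'img': 0, 'intrinsics': array([[473.36509653,   0.        , 265.59989854],
       [  0.        , 473.36509653, 200.99814759],
       [  0.        ,   0.        ,   1.        ]]), 'origin': array([-68.17729642, 600.51784918, 709.46359913]), 'attitude': array([  58.48091678,    1.07065952, -144.53134021])}
{'img': 0, 'intrinsics': array([[453.42817243,   0.        , 242.09693318],
       [  0.        , 453.42817243, 195.6201941 ],
       [  0.        ,   0.        ,   1.        ]]), 'origin': array([  391.2386565 , -1071.93387098,   632.70432572]), 'attitude': array([56.8346479 , -0.46876643, -9.14256089])}
{'img': 0, 'intrinsics': array([[280.12761577,   0.        , 258.52131091],
       [  0.        , 280.12761577, 192.43520725],
       [  0.        ,   0.        ,   1.        ]]), 'origin': array([673.66473425,  68.08560535, 383.31849329]), 'attitude': array([-14.66099725,   0.12170953,   0.02955299])}
scene0.png
scene0.png.npz
side0.png
side0.png.npz
wrist0.png
wrist0.png.npz
```

View pics/scene0.png

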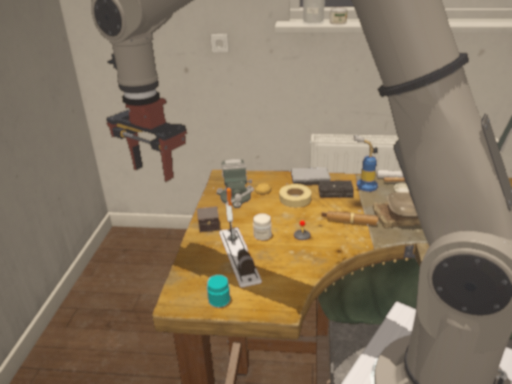

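View pics/side0.png

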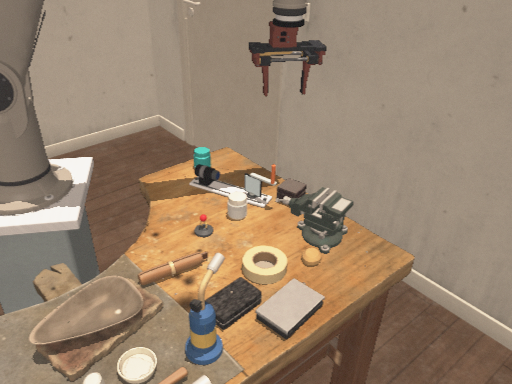

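The scene view shows the white-capped jar at (262,227), the turquoise look-alike at (218,291), the stone at (302,225), the orange pin at (229,196) and the rail from (230,232) to (250,280). In the side view the jar is at (237,205), the stone at (203,217), the pin at (274,174) and the turquoise jar at (203,158). Only the white-capped jar stands between the mirror and the ring, so it is the one meant.

```bash
python3 - <<'E'
from h import *
S,D=load('pics/scene0.png'),load('pics/side0.png')
W=load('pics/wrist0.png')
def blob(c,f,box):
    x0,y0,x1,y1=box; h=cv2.cvtColor(c['img'],cv2.COLOR_RGB2HSV)[y0:y1,x0:x1].astype(int); m=f(h[...,0],h[...,1],h[...,2])
    n,l,s,ce=cv2.connectedComponentsWithStats(m.astype(np.uint8)); i=1+np.argmax(s[1:,4]); return ce[i]+[x0,y0], s[i]+[x0,y0,0,0,0]
def tri(a,b):
    A=np.zeros((3,3));B=np.zeros(3)
    for c,p in((S,a),(D,b)):
        o,d=ray(c,*p); d/=np.linalg.norm(d); P=np.eye(3)-np.outer(d,d); A+=P;B+=P@o
    return np.linalg.solve(A,B)
red=lambda h,s,v:((h<6)|(h>174))&(s>170)&(v>90)
org=lambda h,s,v:(h>4)&(h<16)&(s>190)&(v>120)
tq=lambda h,s,v:(h>80)&(h<100)&(s>120)
wh=lambda h,s,v:(s<50)&(v>150)
for n,f,b1,b2 in(('stone',red,(290,212,315,235),(193,207,213,225)),('pin',org,(222,182,238,210),(268,162,282,188)),('turq',tq,(200,270,240,310),(185,140,220,180)),('jar',wh,(248,208,276,245),(224,185,250,224))):
    a,sa=blob(S,f,b1); b,sb=blob(D,f,b2); print(n,a.round(1),sa,b.round(1),sb,tri(a,b).round(1))
print(proj(W,[500,-200,50]))
big=lambda c,b:cv2.resize(c['img'][b[1]:b[3],b[0]:b[2]],None,fx=5,fy=5,interpolation=cv2.INTER_CUBIC)
cv2.imwrite('pics/crop1.png',np.hstack([big(S,(190,170,320,290))[:, :,::-1][:600], ]))
E
```

```text
stone [302. 223.] [301 222   3   3   9] [202.6 217.6] [200 215   7   6  30] [ 439.7 -249.1   37.6]Traceback (most recent call last):
  File "<stdin>", line 17, in <module>
  File "<stdin>", line 6, in blob
    return _wrapfunc(a, 'argmax', axis=axis, out=out, **kwds)
    return bound(*args, **kwds)
ValueError: attempt to get argmax of an empty sequence
```

View pics/wrist0.png

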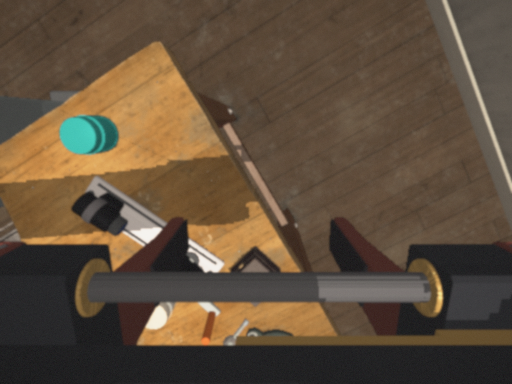

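The wrist picture shows the turquoise jar (85,134), the rail and camera (95,185)–(220,265), the white cap at (158,316) and the orange pin at (209,328), partly hidden by the gripper.

```bash
cat >> h.py <<'E'
def blob(c,f,box):
    x0,y0,x1,y1=box; h=cv2.cvtColor(c['img'],cv2.COLOR_RGB2HSV)[y0:y1,x0:x1].astype(int); m=f(h[...,0],h[...,1],h[...,2])
    n,l,s,ce=cv2.connectedComponentsWithStats(m.astype(np.uint8))
    if n<2: return None,None
    i=1+np.argmax(s[1:,4]); return ce[i]+[x0,y0], s[i]+[x0,y0,0,0,0]
def tri(S,a,D,b):
    A=np.zeros((3,3));B=np.zeros(3)
    for c,p in((S,a),(D,b)):
        o,d=ray(c,*p); d/=np.linalg.norm(d); P=np.eye(3)-np.outer(d,d); A+=P;B+=P@o
    return np.linalg.solve(A,B)
red=lambda h,s,v:((h<6)|(h>174))&(s>150)&(v>80)
org=lambda h,s,v:(h>2)&(h<14)&(s>175)&(v>100)
tq=lambda h,s,v:(h>80)&(h<100)&(s>120)
wh=lambda h,s,v:(s<50)&(v>150)
E
python3 - <<'E'
from h import *
S,D=load('pics/scene0.png'),load('pics/side0.png')
for n,f,b1,b2 in(('stone',red,(290,212,315,235),(193,207,213,225)),('pin',org,(222,182,238,210),(268,162,282,188)),('turq',tq,(200,270,240,310),(185,140,220,180)),('jar',wh,(248,208,276,245),(224,185,250,224))):
    a,sa=blob(S,f,b1); b,sb=blob(D,f,b2); print(n,a,sa,b,sb)
    if a is not None and b is not None: print(tri(S,a,D,b).round(1))
big=lambda c,b:cv2.resize(c['img'][b[1]:b[3],b[0]:b[2]],None,fx=5,fy=5,interpolation=cv2.INTER_CUBIC)
cv2.imwrite('pics/crop1.png',np.hstack([cv2.resize(big(S,(205,175,315,295)),(400,436)),cv2.resize(big(D,(185,140,295,260)),(400,436))])[:,:,::-1])
E
```

```text
stone [302. 223.] [301 222   3   3   9] [202.67647059 217.41176471] [200 215   7   6  34]
[ 439.7 -248.8   37.9]
pin [228.79411765 194.97058824] [227 189   4  15  34] [273.         173.16666667] [272 172   3   3   6]
[ 613.8 -177.7   97. ]
turq [217.94717668 290.35154827] [208 275  21  31 549] [201.59550562 156.04494382] [194 147  16  20 267]
[461.6  53.7  29.7]
jar [261.59405941 222.6980198 ] [255 215  15  16 202] [236.5408805  192.83333333] [224 185  26  18 318]
[ 521.9 -182.    49.1]
```

View pics/crop1.png

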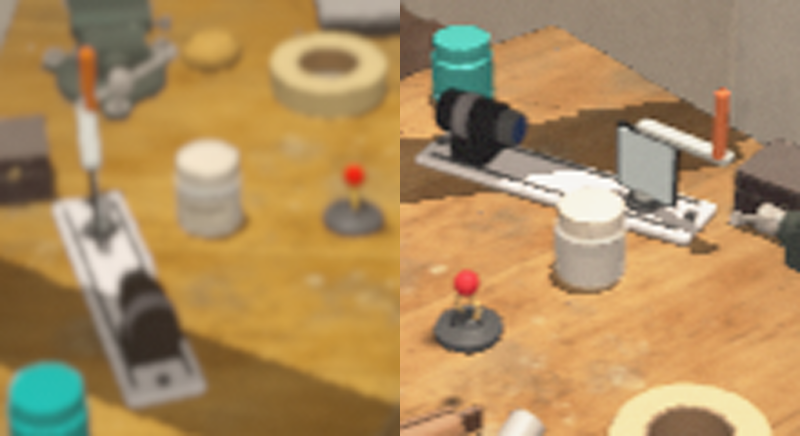

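```bash
python3 - <<'E'
from h import *
S,D,W=[load(f'pics/{n}0.png') for n in('scene','side','wrist')]
for c,ps in((S,[(220.1,231.4),(243.5,227.8),(240.8,286.4),(261.4,280.9)]),(D,[(189.7,184),(196,178.5),(265.3,206.8),(271.9,196.4)])):
    for p in ps: print(p,onz(c,*p,8)[:2].round(1))
print(onz(W,222,265,8),onz(W,95,177,8), onz(W,209,314,106))
# jar cap: side blob top-face, from white cap wrist
for f,b in((wh,(140,295,180,330)),): print(blob(W,f,b))
# jar rows in side/scene: cap top ellipse centre from crop
print('jarS',onz(S,205+208/3.636,175+158/3.636,52),'jarD',onz(D,185+192/3.636,140+205/3.636,52))
# pin top, bottom
print(tri(S,(205+88/3.636,175+48/3.636),D,(185+321/3.636,140+91/3.636)),tri(S,(205+91/3.636,175+108/3.636),D,(185+319/3.636,140+157/3.636)))
E
```

```text
(220.1, 231.4) [ 616.9 -136.6]
(243.5, 227.8) [ 576.8 -183.2]
(240.8, 286.4) [443.7  -1.5]
(261.4, 280.9) [416.9 -41.6]
(189.7, 184) [421.4 -54. ]
(196, 178.5) [439.7 -28.5]
(265.3, 206.8) [ 596.  -186.2]
(271.9, 196.4) [ 621.7 -143.5]
[ 618.70330044 -141.62665928    8.        ] [449.3802149  -8.5351357   8.       ] [ 615.9979442  -149.64195642  106.        ]
(array([157.33101045, 318.36933798]), array([147, 306,  20,  23, 287]))
jarS [ 522.52761574 -192.73567507   52.        ] jarD [ 526.69331876 -197.10237419   52.        ]
[ 612.37441995 -178.03092062  118.0596908 ] [ 613.39025269 -178.13816119   68.77848428]
```

The crop confirms it: the white-capped jar stands between the mirror and the red stone, while the turquoise one is beyond the camera. Next I move to a viewpoint over the rig.

```bash
python3 - <<'E'
from h import *
s=read_state(); print(s['time'],s['orientation'],s['tcp_pos'],s['opening']); print(Rm(s['orientation']).round(3))
S,D=load('pics/scene0.png'),load('pics/side0.png')
for p in((322,240),(300,205),(330,210)): print(onz(D,*p,20))
E
```

```text
0.15 [-1.79922162e+02  7.02254533e-03  8.99986623e+01] [ 6.74577930e+02 -4.26587389e-02  2.21917103e+02] 87.68037544064681
[[ 0.     1.    -0.001]
 [ 1.    -0.    -0.   ]
 [-0.    -0.001 -1.   ]]
[ 687.62460972 -344.74433975   20.        ]
[ 676.04056874 -208.02359121   20.        ]
[ 740.73563631 -238.80000598   20.        ]
```

```bash
python3 -m jog '[{"dx":-2.7,"dy":-1.7},{"dx":-2.7,"dy":-1.7},{"dx":-2.7,"dy":-1.7},{"dx":-2.7,"dy":-1.7},{"dx":-2.7,"dy":-1.7},{"dx":-2.7,"dy":-1.7},{"dx":-2.7,"dy":-1.7},{"dx":-2.7,"dy":-1.7},{},{}]'
python3 - <<'E'
from h import *
save('wrist','pics/wrist1.png')
im=cv2.imread('pics/wrist1.png'); cv2.imwrite('pics/w1b.png',cv2.resize(im[:300],(800,469),interpolation=cv2.INTER_CUBIC))
E
```

```text
schema error: expected keys dx, dy, dz, wx, wy, wz
```

View pics/w1b.png

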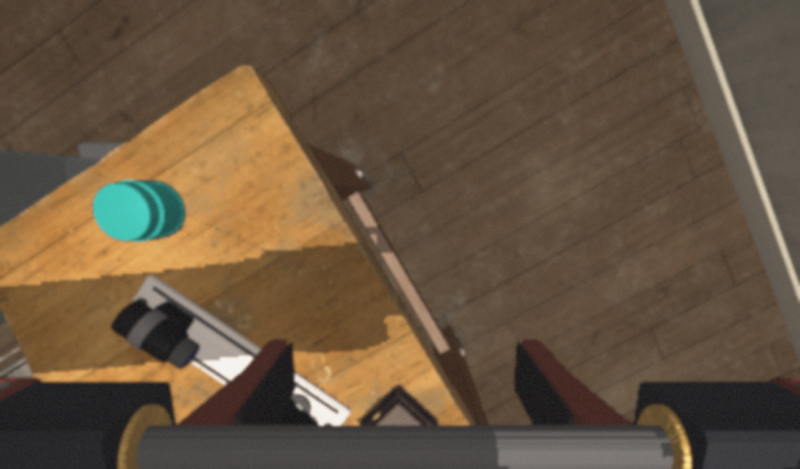

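The move was refused because every row needs all six keys, so this picture is still from the start pose. I repeat the move with full rows.

```bash
python3 -m jog '[{"dx":-2.7,"dy":-1.7,"dz":0,"wx":0,"wy":0,"wz":0},{"dx":-2.7,"dy":-1.7,"dz":0,"wx":0,"wy":0,"wz":0},{"dx":-2.7,"dy":-1.7,"dz":0,"wx":0,"wy":0,"wz":0},{"dx":-2.7,"dy":-1.7,"dz":0,"wx":0,"wy":0,"wz":0},{"dx":-2.7,"dy":-1.7,"dz":0,"wx":0,"wy":0,"wz":0},{"dx":-2.7,"dy":-1.7,"dz":0,"wx":0,"wy":0,"wz":0},{"dx":-2.7,"dy":-1.7,"dz":0,"wx":0,"wy":0,"wz":0},{"dx":-2.7,"dy":-1.7,"dz":0,"wx":0,"wy":0,"wz":0},{"dx":0,"dy":0,"dz":0,"wx":0,"wy":0,"wz":0},{"dx":0,"dy":0,"dz":0,"wx":0,"wy":0,"wz":0}]' && python3 - <<'E'
from h import *
save('wrist','pics/wrist1.png')
im=cv2.imread('pics/wrist1.png'); cv2.imwrite('pics/w1c.png',cv2.resize(im[:300],(800,469),interpolation=cv2.INTER_CUBIC))
E
```

```text
time: 1.03
tcp_pos: [537.8, -218.2, 222.8]
orientation: [-180.0, 0.0, 89.7]
contact_force: [0.6, 0.3, -0.7]
opening: 87.7
gripper_force: 0.0
```

View pics/w1c.png

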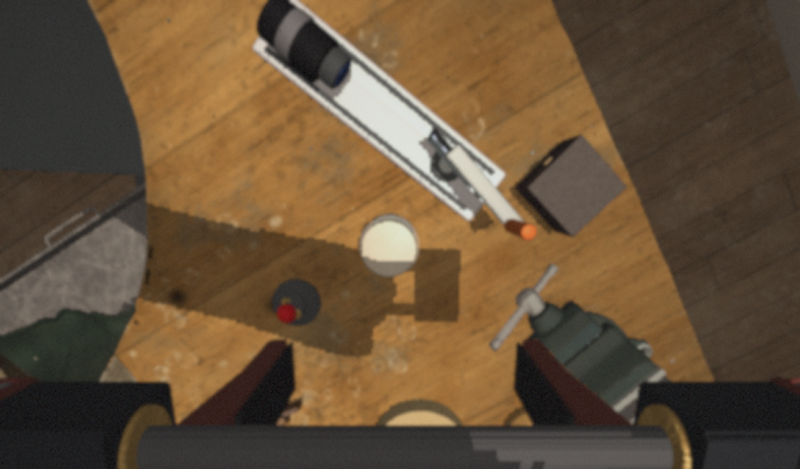

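The wrist view (crop at 1.5625×) shows the white cap at (389,247), the stone at (288,313), the pin top at (528,231), the rail end corners at (470,217) and (503,175), the vice handle around (525,300), and the bench's curved edge at left (145,200).

```bash
python3 - <<'E'
from h import *
W=load('pics/wrist1.png'); k=1/1.5625
st,s1=blob(W,red,(170,190,200,215)); pin,s2=blob(W,org,(318,135,350,160)); cap,s3=blob(W,wh,(225,132,275,180)); print(st,s1,pin,s2,cap,s3)
print('stone',onz(W,*st,38),'pintop',onz(W,528*k,231*k,118),'cap',onz(W,*cap,52))
h=cv2.cvtColor(W['img'],cv2.COLOR_RGB2HSV).astype(int)
# lower-left rail edge: per column, from below go up till saturation drops
def edge(cols,y0f,dirn):
    P=[]
    for u in cols:
        v=int(y0f(u))
        for _ in range(40):
            if h[v,u,1]<70: P.append(onz(W,u,v-0.5*dirn*0,8)[:2]); break
            v+=dirn
    return np.array(P)
L=edge(range(175,296,3),lambda u:(45+(u/k-255)*.8)*k+22,-1)
U=edge(range(235,318,3),lambda u:max(0,(175+(u/k-503)*.86)*k-15),1)
for P in(L,U):
    vx,vy,x,y=cv2.fitLine(P.astype(np.float32),cv2.DIST_HUBER,0,.01,.01).ravel(); r=(P-[x,y])@[-vy,vx]
    if vx>0: vx,vy=-vx,-vy
    print(len(P),np.degrees(np.arctan2(vy,vx)),x,y,'rms',r.std())
for p in((470,217),(503,175)): print('corner',onz(W,p[0]*k,p[1]*k,8))
for p in((95,0),(145,190),(145,250),(110,360)): print('bench edge',onz(W,p[0]*k,p[1]*k,0)[:2])
for p in((553,268),(493,347),(525,300)): print('vice handle',onz(W,p[0]*k,p[1]*k,80)[:2])
for p in((440,158),): print('mirror mid',onz(W,p[0]*k,p[1]*k,38)[:2])
E
```

```text
[182.91964286 200.03571429] [177 195  12  12 112] [337.19767442 148.09302326] [332 143  11  11  86] [251.04376013 153.42949757] [235 141  31  26 617]
stone [ 439.04307059 -250.48281782   38.        ] pintop [ 611.5777723  -176.58367698  118.        ] cap [ 527.76176092 -189.33546416   52.        ]
41 142.43561 508.1293 -115.00702 rms 0.3410410662130558
28 142.23431 561.7879 -94.303696 rms 0.2621439158752179
corner [ 592.5211776  -175.61395605    8.        ]
corner [ 618.61311706 -141.55207156    8.        ]
bench edge [299.56624101 -10.64086407]
bench edge [ 316.23031469 -152.44252752]
bench edge [ 308.33754389 -203.67060239]
bench edge [ 259.37362474 -307.38407366]
vice handle [ 641.58493412 -206.32142478]
vice handle [ 602.13622169 -265.35796724]
vice handle [ 623.40252273 -229.55099243]
mirror mid [ 563.99800259 -129.722538  ]
```

```bash
python3 -m jog '[{"dx":2.4,"dy":-1.2,"dz":0,"wx":0,"wy":0,"wz":-6.9},{"dx":0,"dy":0,"dz":0,"wx":0,"wy":0,"wz":-6.9},{"dx":0,"dy":0,"dz":0,"wx":0,"wy":0,"wz":-6.9},{"dx":0,"dy":0,"dz":0,"wx":0,"wy":0,"wz":-6.9},{"dx":0,"dy":0,"dz":0,"wx":0,"wy":0,"wz":-6.9},{"dx":0,"dy":0,"dz":0,"wx":0,"wy":0,"wz":-6.9},{"dx":0,"dy":0,"dz":0,"wx":0,"wy":0,"wz":-6.9},{"dx":0,"dy":0,"dz":0,"wx":0,"wy":0,"wz":-6.9},{"dx":0,"dy":0,"dz":0,"wx":0,"wy":0,"wz":-6.9},{"dx":0,"dy":0,"dz":0,"wx":0,"wy":0,"wz":-6.9}]' 80; python3 -m jog '[{"dx":0,"dy":0,"dz":2,"wx":0,"wy":0,"wz":-6.9},{"dx":0,"dy":0,"dz":2,"wx":0,"wy":0,"wz":-6.9},{"dx":0,"dy":0,"dz":2,"wx":0,"wy":0,"wz":-6.9},{"dx":0,"dy":0,"dz":2,"wx":0,"wy":0,"wz":0},{"dx":0,"dy":0,"dz":2,"wx":0,"wy":0,"wz":0},{"dx":0,"dy":0,"dz":0,"wx":0,"wy":0,"wz":0},{"dx":0,"dy":0,"dz":0,"wx":0,"wy":0,"wz":0}]'
python3 - <<'E'
from h import *
save('wrist','pics/wrist2.png'); save('side','pics/side2.png')
im=cv2.imread('pics/wrist2.png'); b=cv2.imread('pics/side2.png')[100:280,150:340]
cv2.imwrite('pics/c2.png',np.hstack([im[:,:],cv2.resize(b,(288,384))]))
E
```

```text
time: 1.92
tcp_pos: [528.0, -189.9, 222.6]
orientation: [180.0, -0.0, 159.5]
contact_force: [-0.8, -0.2, -0.6]
opening: 70.1
gripper_force: 0.0
time: 2.5
tcp_pos: [527.1, -190.3, 122.0]
orientation: [179.9, -0.1, 179.8]
contact_force: [0.4, 0.4, 0.8]
opening: 70.1
gripper_force: 0.0
```

View pics/c2.png

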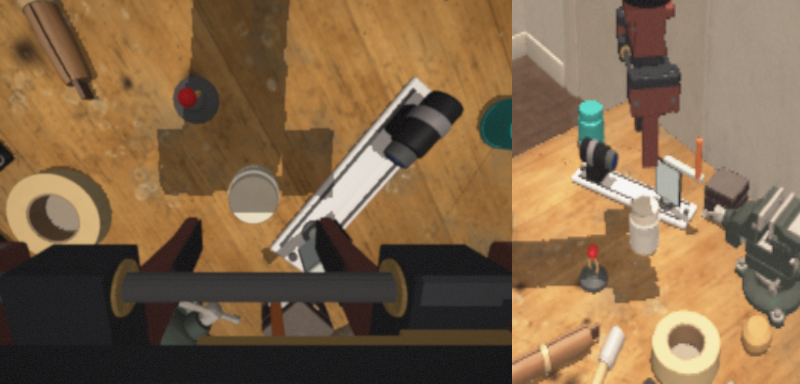

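The wrist view now shows the jar's cap around (254,195) between the finger lines, the stone at (188,97) and the rail's mirror end at (290,255). The fingers are clear of everything.

```bash
python3 - <<'E'
from h import *
W=load('pics/wrist2.png')
h=cv2.cvtColor(W['img'],cv2.COLOR_RGB2HSV).astype(int); m=(h[155:225,220:290,1]<75).astype(np.uint8)
c,_=cv2.findContours(m,0,1); c=max(c,key=cv2.contourArea); print(cv2.boundingRect(c), cv2.fitEllipse(c))
print(W['o'],onz(W,254,196,52),onz(W,254,193,40)); st,_=blob(W,red,(165,75,215,120)); print(st,onz(W,*st,38))
print(proj(W,[525.5,-194.5,52]))
E
```

```text
(9, 11, 50, 57) ((33.4483642578125, 39.239906311035156), (48.9512825012207, 57.420082092285156), 6.047577381134033)
[ 457.27444695 -191.31932564  283.66992095] [ 520.56996443 -194.88668421   52.        ] [ 521.05250329 -195.05281208   40.        ]
[186.63957597  97.10600707] [ 438.91856184 -250.58173395   38.        ]
(np.float64(254.48694250886615), np.float64(201.5182127826081))
```

```bash
python3 -m jog '[{"dx":0.35,"dy":-0.45,"dz":0,"wx":0,"wy":0,"wz":0},{"dx":0,"dy":0,"dz":2,"wx":0,"wy":0,"wz":0},{"dx":0,"dy":0,"dz":2,"wx":0,"wy":0,"wz":0},{"dx":0,"dy":0,"dz":2,"wx":0,"wy":0,"wz":0},{"dx":0,"dy":0,"dz":2,"wx":0,"wy":0,"wz":0},{"dx":0,"dy":0,"dz":1.5,"wx":0,"wy":0,"wz":0},{"dx":0,"dy":0,"dz":1,"wx":0,"wy":0,"wz":0},{"dx":0,"dy":0,"dz":0,"wx":0,"wy":0,"wz":0},{"dx":0,"dy":0,"dz":0,"wx":0,"wy":0,"wz":0}]'; python3 -m jog '[{"dx":0,"dy":0,"dz":0,"wx":0,"wy":0,"wz":0},{"dx":0,"dy":0,"dz":0,"wx":0,"wy":0,"wz":0},{"dx":0,"dy":0,"dz":0,"wx":0,"wy":0,"wz":0},{"dx":0,"dy":0,"dz":0,"wx":0,"wy":0,"wz":0},{"dx":0,"dy":0,"dz":0,"wx":0,"wy":0,"wz":0},{"dx":0,"dy":0,"dz":0,"wx":0,"wy":0,"wz":0}]' 40
```

```text
time: 3.35
tcp_pos: [523.8, -196.7, 18.2]
orientation: [-180.0, 0.0, 179.7]
contact_force: [-0.8, 0.1, 0.1]
opening: 70.2
gripper_force: 0.0
time: 3.85
tcp_pos: [524.0, -196.5, 18.4]
orientation: [-180.0, 0.1, 179.7]
contact_force: [-1.5, 0.8, 5.7]
opening: 47.3
gripper_force: 30.0
```

```bash
python3 -m jog '[{"dx":0,"dy":0,"dz":-1.5,"wx":0,"wy":0,"wz":0},{"dx":0,"dy":0,"dz":-1.5,"wx":0,"wy":0,"wz":0},{"dx":0,"dy":0,"dz":-1,"wx":0,"wy":0,"wz":0},{"dx":1.5,"dy":1,"dz":0,"wx":0,"wy":0,"wz":0},{"dx":2,"dy":1.6,"dz":0,"wx":0,"wy":0,"wz":0},{"dx":2,"dy":1.6,"dz":0,"wx":0,"wy":0,"wz":0},{"dx":1.5,"dy":1,"dz":0,"wx":0,"wy":0,"wz":0},{"dx":0.8,"dy":0.4,"dz":0,"wx":0,"wy":0,"wz":0},{"dx":0,"dy":0,"dz":0,"wx":0,"wy":0,"wz":0}]'; python3 -m jog '[{"dx":0,"dy":0,"dz":1.5,"wx":0,"wy":0,"wz":0},{"dx":0,"dy":0,"dz":1.3,"wx":0,"wy":0,"wz":0},{"dx":0,"dy":0,"dz":0.7,"wx":0,"wy":0,"wz":0},{"dx":0,"dy":0,"dz":0.3,"wx":0,"wy":0,"wz":0},{"dx":0,"dy":0,"dz":0.1,"wx":0,"wy":0,"wz":0},{"dx":0,"dy":0,"dz":0,"wx":0,"wy":0,"wz":0},{"dx":0,"dy":0,"dz":0,"wx":0,"wy":0,"wz":0}]'
```

```text
time: 4.6
tcp_pos: [444.0, -139.4, 57.6]
orientation: [180.0, -0.1, 179.8]
contact_force: [-0.3, 0.5, -1.4]
opening: 46.9
gripper_force: 30.0
time: 5.18
tcp_pos: [446.4, -140.3, 19.0]
orientation: [-180.0, 0.1, 179.7]
contact_force: [-0.1, 0.1, -1.1]
opening: 47.0
gripper_force: 30.0
```

```bash
python3 -m jog '[{"dx":0,"dy":0,"dz":0.07,"wx":0,"wy":0,"wz":0},{"dx":0,"dy":0,"dz":0,"wx":0,"wy":0,"wz":0},{"dx":0,"dy":0,"dz":0,"wx":0,"wy":0,"wz":0}]'; python3 -m jog '[{"dx":0,"dy":0,"dz":0,"wx":0,"wy":0,"wz":0},{"dx":0,"dy":0,"dz":0,"wx":0,"wy":0,"wz":0},{"dx":0,"dy":0,"dz":0,"wx":0,"wy":0,"wz":0},{"dx":0,"dy":0,"dz":0,"wx":0,"wy":0,"wz":0},{"dx":0,"dy":0,"dz":0,"wx":0,"wy":0,"wz":0}]' 80;  python3 -m jog '[{"dx":0,"dy":0,"dz":-1,"wx":0,"wy":0,"wz":0},{"dx":0,"dy":0,"dz":-2,"wx":0,"wy":0,"wz":0},{"dx":0,"dy":0,"dz":-3,"wx":0,"wy":0,"wz":0},{"dx":0,"dy":0,"dz":-3,"wx":0,"wy":0,"wz":0},{"dx":0,"dy":0,"dz":-3,"wx":0,"wy":0,"wz":0},{"dx":0,"dy":0,"dz":-2,"wx":0,"wy":0,"wz":0},{"dx":0,"dy":0,"dz":0,"wx":0,"wy":0,"wz":0}]'
```

```text
time: 5.43
tcp_pos: [446.4, -140.2, 18.4]
orientation: [-180.0, 0.1, 179.7]
contact_force: [-0.1, -0.0, 2.1]
opening: 47.2
gripper_force: 30.0
time: 5.85
tcp_pos: [445.7, -140.0, 17.9]
orientation: [180.0, -0.0, 179.7]
contact_force: [0.4, -0.7, -0.0]
opening: 69.9
gripper_force: 0.0
time: 6.43
tcp_pos: [448.4, -140.6, 162.7]
orientation: [-179.9, 0.4, 179.7]
contact_force: [0.7, -0.7, -0.9]
opening: 70.1
gripper_force: 0.0
```

```bash
python3 -m jog '[{"dx":-2.7,"dy":-0.6,"dz":0,"wx":0,"wy":0,"wz":0},{"dx":-2.7,"dy":-0.6,"dz":0,"wx":0,"wy":0,"wz":0},{"dx":-2.7,"dy":-0.6,"dz":0,"wx":0,"wy":0,"wz":0},{"dx":-2.7,"dy":-0.6,"dz":0,"wx":0,"wy":0,"wz":0},{"dx":-2.7,"dy":-0.6,"dz":0,"wx":0,"wy":0,"wz":0},{"dx":-2.8,"dy":-0.6,"dz":0,"wx":0,"wy":0,"wz":0}]' 45; python3 -m jog '[{"dx":0,"dy":0,"dz":0,"wx":0,"wy":0,"wz":6.8},{"dx":0,"dy":0,"dz":0,"wx":0,"wy":0,"wz":6.8},{"dx":0,"dy":0,"dz":0,"wx":0,"wy":0,"wz":6.8},{"dx":0,"dy":0,"dz":0,"wx":0,"wy":0,"wz":6.8},{"dx":0,"dy":0,"dz":0,"wx":0,"wy":0,"wz":6.8},{"dx":0,"dy":0,"dz":0,"wx":0,"wy":0,"wz":6.8},{"dx":0,"dy":0,"dz":0,"wx":0,"wy":0,"wz":6.8},{"dx":0,"dy":0,"dz":0,"wx":0,"wy":0,"wz":0},{"dx":0,"dy":0,"dz":0,"wx":0,"wy":0,"wz":0}]'
python3 - <<'E'
from h import *
save('wrist','pics/wrist3.png'); S=save('scene','pics/scene3.png');save('side','pics/side3.png')
S,D,W=[load(f'pics/{n}3.png') for n in('scene','side','wrist')]
a=cv2.imread('pics/wrist3.png'); b=cv2.imread('pics/side3.png')[100:292,150:300]
cv2.imwrite('pics/c3.png',np.hstack([a,cv2.resize(b,(288,384))]))
s=read_state();print(s['tcp_pos'],s['orientation'],Rm(s['orientation']).round(3))
E
```

```text
time: 6.93
tcp_pos: [609.1, -177.1, 157.3]
orientation: [180.0, -0.1, 179.7]
contact_force: [0.5, 1.2, -0.6]
opening: 39.8
gripper_force: 0.0
time: 7.68
tcp_pos: [608.2, -176.6, 157.5]
orientation: [-180.0, -0.0, 132.3]
contact_force: [0.6, 0.0, -0.2]
opening: 39.9
gripper_force: 0.0
[ 608.40283926 -176.865498    157.77683612] [-1.79992612e+02 -2.30614799e-02  1.32244196e+02] [[-0.672  0.74  -0.   ]
 [ 0.74   0.672  0.   ]
 [ 0.    -0.    -1.   ]]
```

View pics/c3.png

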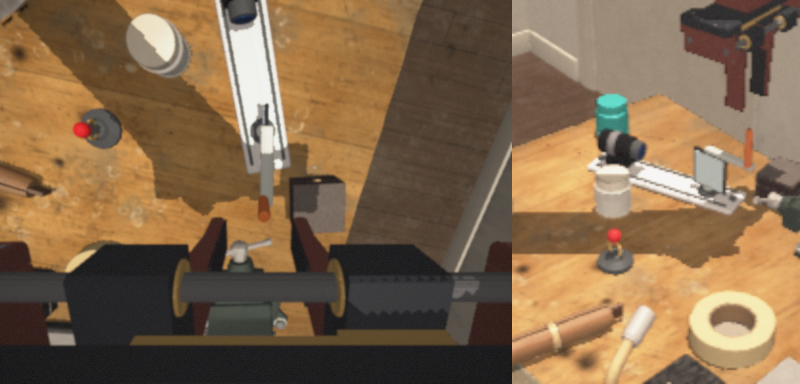

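The jar stands upright in its new place (wrist (158,45)), clear of the mirror–stone line. The pin top is at about (264,215) in the wrist view, with the fingers either side.

```bash
python3 - <<'E'
from h import *
W=load('pics/wrist3.png'); s=read_state(); T=Rm(s['orientation'])
p,b=blob(W,org,(245,185,285,235)); print(p,b)
for q in((p[0],b[1]+b[3]-4),): 
    X=onz(W,*q,118); print(X,'tool shift cm',T.T@(X-s['tcp_pos'])/10)
st,_=blob(W,red,(65,115,95,145)); print(st,onz(W,*st,38))
print('expect pin px',proj(W,[610,-176,118]))
# whole rail fit again
E
```

```text
[263.07112971 209.79079498] [258 197  12  25 239]
[ 612.0733733  -177.88443624  118.        ] tool shift cm [-0.32379858  0.20373512  3.97752737]
[ 81.96832579 129.5520362 ] [ 439.22588157 -250.33295393   38.        ]
expect pin px (np.float64(262.7390266681228), np.float64(214.5209078711739))
```

```bash
python3 -m jog '[{"dx":-0.25,"dy":0.15,"dz":0,"wx":0,"wy":0,"wz":0},{"dx":0,"dy":0,"dz":2,"wx":0,"wy":0,"wz":0},{"dx":0,"dy":0,"dz":2,"wx":0,"wy":0,"wz":0},{"dx":0,"dy":0,"dz":1.5,"wx":0,"wy":0,"wz":0},{"dx":0,"dy":0,"dz":1.2,"wx":0,"wy":0,"wz":0},{"dx":0,"dy":0,"dz":0.6,"wx":0,"wy":0,"wz":0},{"dx":0,"dy":0,"dz":0,"wx":0,"wy":0,"wz":0},{"dx":0,"dy":0,"dz":0,"wx":0,"wy":0,"wz":0}]'; python3 -m jog '[{"dx":0,"dy":0,"dz":0,"wx":0,"wy":0,"wz":0},{"dx":0,"dy":0,"dz":0,"wx":0,"wy":0,"wz":0},{"dx":0,"dy":0,"dz":0,"wx":0,"wy":0,"wz":0},{"dx":0,"dy":0,"dz":0,"wx":0,"wy":0,"wz":0},{"dx":0,"dy":0,"dz":0,"wx":0,"wy":0,"wz":0},{"dx":0,"dy":0,"dz":0,"wx":0,"wy":0,"wz":0}]' 0
```

```text
time: 8.5
tcp_pos: [611.7, -177.9, 85.2]
orientation: [180.0, 0.0, 132.1]
contact_force: [0.5, -0.4, 0.4]
opening: 39.4
gripper_force: 0.0
time: 9.0
tcp_pos: [612.4, -177.3, 85.5]
orientation: [179.9, 0.1, 132.1]
contact_force: [2.2, 0.9, 0.8]
opening: 9.7
gripper_force: 30.0
```

```bash
python3 -m jog '[{"dx":0.02,"dy":-0.52,"dz":0,"wx":0,"wy":0,"wz":5},{"dx":0.02,"dy":-0.52,"dz":0,"wx":0,"wy":0,"wz":5},{"dx":0.02,"dy":-0.52,"dz":0,"wx":0,"wy":0,"wz":5},{"dx":0.03,"dy":-0.53,"dz":0,"wx":0,"wy":0,"wz":5},{"dx":0.02,"dy":-0.52,"dz":0,"wx":0,"wy":0,"wz":5},{"dx":0.02,"dy":-0.52,"dz":0,"wx":0,"wy":0,"wz":5},{"dx":0.03,"dy":-0.53,"dz":0,"wx":0,"wy":0,"wz":5},{"dx":0,"dy":0,"dz":0,"wx":0,"wy":0,"wz":0},{"dx":0,"dy":0,"dz":0,"wx":0,"wy":0,"wz":0},{"dx":0,"dy":0,"dz":0,"wx":0,"wy":0,"wz":0}]'
python3 - <<'E'
from h import *
save('wrist','pics/wrist4.png');save('side','pics/side4.png');save('scene','pics/scene4.png')
a=cv2.imread('pics/wrist4.png'); b=cv2.imread('pics/side4.png')[100:292,150:300]
cv2.imwrite('pics/c4.png',np.hstack([a,cv2.resize(b,(288,384))]))
s=read_state(); v=s['tcp_pos'][:2]-np.array([569.6,-131.5]); print(s['tcp_pos'],v,np.hypot(*v),np.degrees(np.arctan2(v[1],v[0]))%360,s['contact_force'],s['opening'])
E
```

```text
time: 9.83
tcp_pos: [579.9, -191.9, 85.5]
orientation: [179.9, -0.0, 97.3]
contact_force: [3.9, 2.3, 2.6]
opening: 9.3
gripper_force: 30.0
[ 579.90395728 -191.86909945   85.46868328] [ 10.30395728 -60.36909945] 61.24213993844017 279.68605482586224 [3.77063742 3.63875853 3.48301712] 9.36291334252805
```

View pics/c4.png

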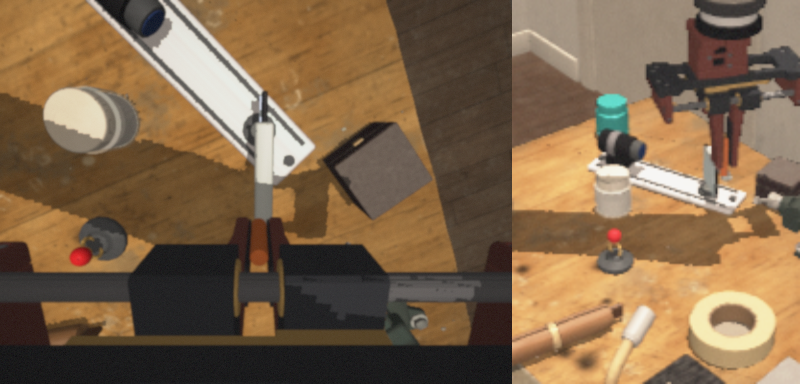

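The lever is held and the mirror is turning with it: the arm runs vertically at column 264, the pin is at (259,240), the rail is upper left and the stone is at (81,257). I finish the turn, then check the angles in a fresh picture.

```bash
python3 -m jog '[{"dx":0.01,"dy":-0.28,"dz":0,"wx":0,"wy":0,"wz":2.7},{"dx":0.01,"dy":-0.28,"dz":0,"wx":0,"wy":0,"wz":2.7},{"dx":0,"dy":0,"dz":0,"wx":0,"wy":0,"wz":0},{"dx":0,"dy":0,"dz":0,"wx":0,"wy":0,"wz":0},{"dx":0,"dy":0,"dz":0,"wx":0,"wy":0,"wz":0},{"dx":0,"dy":0,"dz":0,"wx":0,"wy":0,"wz":0}]'
cat > m.py <<'E'
from h import *
import sys
n=sys.argv[1]
save('wrist',f'pics/wrist{n}.png'); W=load(f'pics/wrist{n}.png')
P=[]
for i in range(8): P.append(read_camera('wrist') and read_state()['tcp_pos'])
print('tcp mean',np.mean(P,0),np.std(P,0),read_state()['orientation'])
g=cv2.cvtColor(W['img'],cv2.COLOR_RGB2GRAY)
lsd=cv2.createLineSegmentDetector(); L=lsd.detect(g)[0][:,0]
for x0,y0,x1,y1 in L:
    l=np.hypot(x1-x0,y1-y0)
    if l<25 or max(y0,y1)>232 or min(x0,x1)<80 or max(x0,x1)>330: continue
    z=8
    d=onz(W,x1,y1,z)-onz(W,x0,y0,z); print(np.round([x0,y0,x1,y1]),'ang',round(float(np.degrees(np.arctan2(d[1],d[0]))%180),1))
st,_=blob(W,red,(50,225,110,275)); print('stone',st,st is not None and onz(W,*st,38))
E
python3 m.py 5
```

```text
time: 10.48
tcp_pos: [574.4, -192.3, 85.5]
orientation: [179.9, -0.0, 91.9]
contact_force: [4.2, 4.0, 2.9]
opening: 9.4
gripper_force: 30.0
tcp mean [ 574.39836396 -192.29927985   85.46158495] [0.02581761 0.01100356 0.02028196] [ 1.79881607e+02 -3.73916603e-02  9.18656955e+01]
[262. 121. 261.  88.] ang 93.1
[268. 105. 304. 137.] ang 142.4
[147.  62. 245. 144.] ang 142.3
[174.  24. 238.  79.] ang 142.4
[253.  99. 148.   8.] ang 142.3
[150.   3. 173.  23.] ang 142.5
[302. 142. 268. 112.] ang 141.6
[238.  79. 259.  98.] ang 141.1
[255. 126. 255. 182.] ang 92.0
[279. 184. 315. 143.] ang 52.6
[276. 124. 273. 164.] ang 88.9
[260.  90. 155.  -1.] ang 142.4
[270. 163. 272. 126.] ang 89.3
[316. 140. 268.  98.] ang 142.1
[254. 183. 255. 216.] ang 91.9
[294. 222. 296. 197.] ang 90.0
[330. 172. 327. 200.] ang 90.2
stone [ 95.41573034 267.70224719] [ 439.94064577 -247.66080411   38.        ]
```

```bash
python3 - <<'E'
from h import *
for n,(u0,v0,u1,v1) in((1,(270,75,345,155)),(3,(248,90,285,215)),(4,(248,80,285,225)),(5,(245,80,285,225))):
    W=load(f'pics/wrist{n}.png'); g=cv2.cvtColor(W['img'],cv2.COLOR_RGB2GRAY)
    for x0,y0,x1,y1 in cv2.createLineSegmentDetector().detect(g)[0][:,0]:
        if np.hypot(x1-x0,y1-y0)<14 or not(u0<=min(x0,x1) and max(x0,x1)<=u1 and v0<=min(y0,y1) and max(y0,y1)<=v1): continue
        d=onz(W,x1,y1,70)-onz(W,x0,y0,70); a=np.degrees(np.arctan2(d[1],d[0]))%180
        if abs(a-142.3)>3 : print(n,np.round([x0,y0,x1,y1],1),round(a,1),onz(W,(x0+x1)/2,(y0+y1)/2,70)[:2].round(1))
ims=[]
for n,(u,v) in((1,(270,65)),(3,(215,80)),(5,(215,75))):
    im=cv2.imread(f'pics/wrist{n}.png'); ims.append(cv2.resize(im[v:v+150,u:u+85],(266,469),interpolation=cv2.INTER_CUBIC))
cv2.imwrite('pics/arm.png',np.hstack(ims))
E
```

```text
1 [275.2 109.3 274.7  94.5] 92.7 [ 554.4 -132.4]
1 [320.8 139.8 335.6 141. ] 175.0 [ 613.7 -173.2]
1 [286.8 100.7 302.2 117.7] 134.0 [ 575.5 -139.9]
1 [279.5  83.  288.4  94.2] 130.8 [ 563.8 -119. ]
1 [310.  129.7 320.4 141. ] 134.5 [ 599.1 -167.6]
3 [250.  126.1 259.1 114.2] 94.1 [ 558.5 -129.4]
3 [259.2 128.  261.2 150.6] 137.7 [ 573.1 -138.1]
3 [264.6 123.1 263.9 106.8] 135.1 [ 561.8 -120.6]
3 [271.2 149.4 271.9 128.1] 131.1 [ 580.1 -131.1]
3 [260.6 171.9 260.  193.1] 130.9 [ 599.3 -166.6]
4 [261.3 120.6 261.6  95.6] 96.7 [ 571.  -117.7]
4 [255.  125.6 255.5 180.6] 97.7 [ 570.6 -145.1]
4 [270.1 168.1 272.1 125.6] 95.3 [ 580. -140.]
4 [274.1 134.4 273.5 169.4] 97.0 [ 582.1 -142.9]
4 [254.8 184.4 254.4 215.6] 96.5 [ 574.1 -175.7]
4 [272.5 198.1 272.4 213.1] 97.7 [ 586.3 -178. ]
5 [261.6 120.6 261.   88.1] 93.1 [ 572.4 -115.5]
5 [258.1  99.3 257.6 120.6] 90.5 [ 570.4 -118.9]
5 [265.1 113.7 275.7 124.3] 138.0 [ 578.3 -123.9]
5 [254.9 125.6 255.2 181.9] 92.0 [ 569.5 -145.4]
5 [275.6 124.3 272.9 164.3] 88.9 [ 581.3 -139.1]
5 [272.  188.  270.4 164.3] 96.3 [ 580.3 -159.4]
5 [269.7 163.1 271.8 125.6] 89.3 [ 579.2 -139.2]
5 [254.4 183.1 254.5 215.6] 91.9 [ 570.1 -175.3]
5 [272.7 195.6 272.1 213.2] 90.8 [ 582.  -178.4]
```

View pics/arm.png

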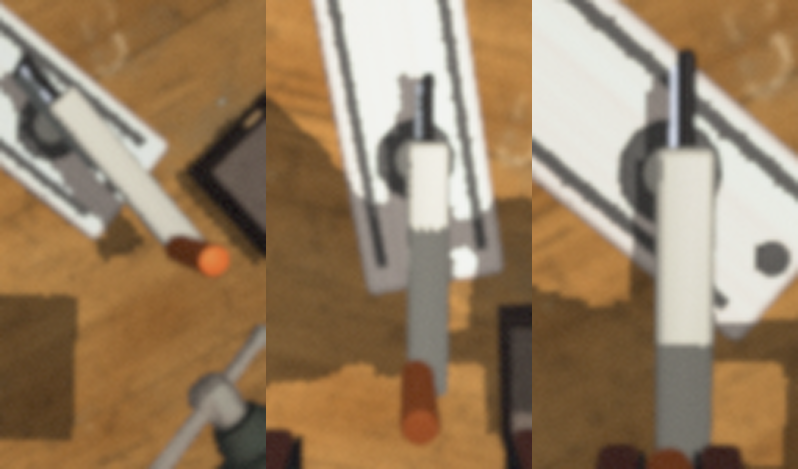

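```bash
python3 - <<'E'
from h import *
s=3.13
for n,p,b in((1,(270+47/s,65+127/s),(170,190,200,215)),(3,(215+(415-266)/s,80+158/s),(65,115,95,145)),(5,(215+(670-532)/s,75+172/s),None)):
    W=load(f'pics/wrist{n}.png'); q=onz(W,*p,11); r=onz(W,*blob(W,red,b)[0],38) if b else [439.1,-250.4]
    print(n,q[:2],np.degrees(np.arctan2(r[1]-q[1],r[0]-q[0]))%360)
W=load('pics/wrist4.png'); print(onz(W,*blob(W,red,(50,235,110,275))[0],38))
s=read_state(); print(s['time'],s['tcp_pos'],s['contact_force'],s['gripper_force'])
E
```

```text
1 [ 570.54386291 -133.56281944] 221.64093895551295
3 [ 571.6157368  -132.22224612] 221.73753033104413
5 [ 571.84979184 -132.75631945] 221.54755915842037
[ 439.1366196  -250.57227453   38.        ]
10.9333 [ 574.42943839 -192.28189937   85.47706611] [4.51094873 3.74217714 2.68339722] 30.001187324523926
```

```bash
python3 -c "
from station import *
print(sign_off())"
```

```text
the job is handed in; nothing more can be done
None
```

The job is handed in: the white-capped jar stands upright, clear of the mirror–stone line, and the gripper still holds the lever with the mirror turned about 40°. By my measurements that puts the stone within about half a degree of mirror angle of the middle; I had no view through the bench camera to check it directly.

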